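# Stir the baking beads, cover the pot and lift off the outer lid

### The arm

A 7-joint arm with a two-finger parallel gripper is mounted at the origin on the work surface. World frame = base frame: x ahead of the robot, y to its left, z up, the work surface at z = 0. Lengths are in mm, angles in rad, forces in N, time in s.
With the tool pointing down it reaches from about 350 to 775 mm from the base axis. Payload 3.1 kg.
Tool frame: the origin (TCP) lies at the very end of the fingers, on their centre line; the grasp point (between the pads) lies bot.grip_depth behind it (bot.grip_depth is the distance from the TCP to the grasp point, in mm); z points along the fingers, y is the line along which they close (so a half turn about z gives the same grasp; the last joint's range is limited). The gripper opens to 85 mm and grips with 20 to 120 N. Pads are 22 mm wide; open, the fingers measure 114 mm over their backs; the gripper's body (76 mm by 85 mm) begins 54 mm behind the grasp point. The pads swing forward as they close: fully open they stand 13 mm farther back than shut.
Start: joints at [1.216, 0.311, 0.014, 1.512, -0.004, 1.319, -0.027], TCP at [169.281, -523.318, 231.304] pointing down, gripper open.
Joint ranges: [-2.7, 2.7], [-0.3, 1.91], [-1.27, 1.3], [0.12, 2.57], [-1.44, 4.58], [0.2, 2.03], [-3.05, 3.05]. Speed limits (rad/s): [2.79, 2.79, 3.14, 3.14, 3.14, 3.14, 3.14].

### API

Orientations are given as a unit quaternion [w, x, y, z].
In Python, from rig import telemetry, vision, bot gives the robot as it stands.
- The arm moves only by the tool jog_arm, never from a script. Its argument "plan" is a list of rows, each a list of 6 numbers: the shift along the tool's x, y, z in cm, then the turn, a rotation vector about the tool's x, y, z in degrees. In form: [[tx, ty, tz, rx, ry, rz], ...]. A call has 1 to 12 rows; each row is the pose to reach, as a shift and turn from the pose commanded when the call began, along the tool's axes at that moment; what a row does not reach only later rows make up. A row lasts 1/12 s, in which the tool goes at most 41.7 mm and 7.16 degrees, less where a joint would pass 70% of its speed; a pose out of reach is approached as far as the arm can. A call with a gripper value outside its range is refused whole. "hand" is the finger opening in cm, from 0 to 8.54, set as the call begins (left out, the last holds). The fingers move at their own pace and stop on an object; "grip_force" is the grip in N (left out, the last holds). Time passes only in rows, so rows that repeat a pose let the fingers close. It gives the time, the measured TCP pose, the force, the opening and the grip force at its end, in the units of the state.
- telemetry.get_obs(): the state, without advancing time (a new reading comes with each control period).
- vision.snapshot(name): name is "side" or "top" or "wrist"; returns the picture (384x512x3 uint8, red, green, blue); there is no depth.
- vision.camera_model(name): a dict with "intrinsics" (3x3 intrinsics, pixels), "k1" (the pictures are not rectified: a ray, as slopes to the right and down, at radius r is drawn at 1 + k1 r^2 times it, then the intrinsics apply), "cam_to_world" (4x4, takes a point from camera to world coordinates). Camera axes: x right, y up, looking along -z (the intrinsics and any distortion apply to the point x, -y, -z); pixel columns grow to the right and rows downward; lengths in mm; the calibration is good to about 2 mm. A picture is of the moment at which its call begins: read the wrist's pose just before it. camera_model takes no time and is no camera call; for the wrist camera it gives the pose at the moment of the call.
- bot.sign_off(): hands the job in; it is judged then, once.
Trained networks look in the newest picture that a camera, given by its name, has taken for a name from the list of things; names that differ only in an ending like _2 or _b are one class to them, and where a whole thing is asked for, a point or a joint stands for the part that bears it (a point fixed in the world has none). Each returns a list of dicts, best first, with "confidence" (0 to 1); they miss things now and then, are a little off and sometimes report something else, mostly with a low value. They report only what shows in the picture. A call takes as long as a camera call. They do not tell look-alikes from the thing itself.
- vision.look_for(label, camera): "rect" ([centre column, centre row, width, height] in pixels, round what is visible of it).
- vision.trace(label, camera): "pixels" (384x512 bool, what is visible of it) and "rect" ([centre column, centre row, width, height] in pixels, round what is visible of it).
The state is a dict: "time_s": time; "qpos": joint angles; "joint_vel": joint speeds; "joint_torque": joint torques, N m; "tcp_pos": TCP position; "orientation": TCP orientation; "wrist_force": force on the tool from outside, world axes, zero at the start; "wrist_torque": the same for the moment, N m; "opening": opening from 0.0 (shut) to 1.0 (fully open); "grasp_force": force on a finger pad.
Only numpy, scipy, OpenCV 4.12 (cv2) and the standard library are available. Lean on these libraries where they do the work, as an engineer would, in place of code of your own. Each camera call takes 0.05 s, during which the arm holds its last target. There are 200 camera calls.

### The job

Stir the clay beads in the pot with the wooden stirrer: with its foot down among them, begin on the side of the pot away from the robot and go one full turn clockwise (seen from above), well off the middle, back to that side, then stand the stirrer upright in its holder again. Next take the nested pair of lids together by the inner lid's stem, lower them onto the pot until the inner lid is fully seated, without dropping them, and let go; then grip the outer lid by its collar and lift it alone, level, leaving the inner lid seated undisturbed. Finish while holding the outer lid still in the air, clear above the top of the stem, with all the beads in the pot and the other things on the ledge left where they are.

Things in the scene. Friction and masses are not known exactly. Their poses are not given: they have to be found in the camera images.
- pot: Round straight-sided white stoneware pot, open on top, heavy and fixed on the ledge. 130 mm outer diameter, 120 mm inner diameter, 85 mm high, inner floor 6 mm above the ledge. Origin: centre of its underside; x points away from the robot, y to the robot's left, z up.
- stirrer: Loose wooden stirrer standing upright in the wooden holder: 170 mm long. Lower 60 mm is a round foot 24 mm thick; above it a square handle 16 x 16 mm (flats along the stirrer's x and y) runs to the top. 50 to 100 g. Origin: centre of the foot's lower end; z runs along the stirrer to its top.
- stirrer_top (a point): Centre of the upper end of the stirrer's handle, 170 mm from the foot's end.
- holder: Square wooden holder block 80 x 80 x 60 mm, fixed on the ledge, with one blind square hole 32 x 32 mm, 50 mm deep, in the middle of its top (3 mm chamfer); its floor lies 10 mm above the ledge. At the start the stirrer stands in it. It may be on either side of the pot. Origin: centre of its underside.
- inner_lid: Steel inner lid, loose, 180 to 290 g; starts on the ledge beside the pot, outer lid nested on it. Plug 108 mm wide (z 0 to 10 mm), flange 128 mm wide (z 10 to 14) that rests on the pot's rim, central round stem 18 mm thick from the flange up. Origin: centre of the plug's underside, z up; seated, it is 75 mm above the pot's origin.
- stem_top (a point): Top end of the inner lid's stem, 73 mm above the inner lid's origin. With the lids nested the stem stands 27 mm out of the collar; lifted by the stem, the inner lid carries the outer lid along.
- outer_lid: Aluminium outer lid, loose, 100 to 200 g, lying on the inner lid's flange. Disc 151 mm wide, 4 mm thick, with an 8 mm skirt below its edge and a central upright collar 44 mm in outer diameter, 28 mm high; bore 28 mm right through, round the stem (5 mm play all round). Origin: centre of the skirt's lower edge, z up; nested, 6 mm above the inner lid's origin.
- collar_top (a point): Centre of the upper end of the outer lid's collar, 40 mm above the outer lid's origin (the disc's top is at 12 mm).
- bowl: Orange plastic bowl, 130 mm wide, 50 mm high, bystander. Origin: centre of its underside.
- saucer: White ceramic saucer, 130 mm wide, 18 mm high, bystander. Origin: centre of its underside.
- jar: Clear plastic jar with a screw lid, 70 mm wide, 110 mm high, bystander. Origin: centre of its underside.
- spatula: Wooden spatula 240 mm long lying flat beyond the pot, bystander. Origin: on its underside about mid-length.
- mug: Blue ceramic mug, 76 mm wide, 85 mm high, bystander at the right. Origin: centre of its underside.
- bead0_center (a point): Centre of bead 0: one of six alike loose clay baking beads, balls 26 mm in diameter, 14 g, lying on the pot's floor. At the start they form a loose ring and the middle of the pot (about 30 mm across) is free.
- bead1_center (a point): Centre of bead 1, like bead 0.
- bead2_center (a point): Centre of bead 2, like bead 0.
- bead3_center (a point): Centre of bead 3, like bead 0.
- bead4_center (a point): Centre of bead 4, like bead 0.
- bead5_center (a point): Centre of bead 5, like bead 0.
Things that resemble listed ones, but are neither listed nor needed, are in the scene too. Leave any pink look-alike of the pot alone.

How it is judged (in metres and radians):
On the way, in this order (a step that is already met when the one before it is completed fails the run):
1. stirrer's foot among the beads on the pot's far side (more than 12 mm from the middle) (z of stirrer in the frame of pot below 0.03 m and x of stirrer in the frame of pot between 0.012 and 0.06 m and y of stirrer in the frame of pot between -0.012 and 0.012 m), for 0.02 s.
2. foot swept on to the robot's right side (z of stirrer in the frame of pot below 0.03 m and y of stirrer in the frame of pot between -0.06 and -0.012 m and x of stirrer in the frame of pot between -0.012 and 0.012 m), for 0.02 s.
3. foot swept on to the near side (z of stirrer in the frame of pot below 0.03 m and x of stirrer in the frame of pot between -0.06 and -0.012 m and y of stirrer in the frame of pot between -0.012 and 0.012 m), for 0.02 s.
4. foot swept on to the robot's left side (z of stirrer in the frame of pot below 0.03 m and y of stirrer in the frame of pot between 0.012 and 0.06 m and x of stirrer in the frame of pot between -0.012 and 0.012 m), for 0.02 s.
5. foot back on the far side, and beads really shifted (at least one of the first three and one of the last three by over 10 mm) (all of step 1 and distance of any of bead0_center, bead1_center, bead2_center from where it was at the start of the episode above 0.01 m and distance of any of bead3_center, bead4_center, bead5_center from where it was at the start of the episode above 0.01 m), for 0.02 s.
6. stirrer standing in its holder again, let go (horizontal distance between stirrer and holder below 0.014 m and z of stirrer in the frame of holder below 0.02 m and angle between stirrer's own z axis and vertical below 0.25 rad and contact force between the fingers and stirrer below 0.2 N), for 0.2 s.
7. both lids, still nested, seated on the pot and let go (horizontal distance between inner_lid and pot below 0.009 m and z of inner_lid in the frame of pot between 0.07 and 0.08 m and angle between inner_lid's own z axis and vertical below 0.06 rad and z of outer_lid in the frame of inner_lid below 0.012 m and horizontal distance between outer_lid and inner_lid below 0.01 m and contact force between the fingers and inner_lid below 0.2 N and contact force between the fingers and outer_lid below 0.2 N), for 0.2 s.
At the end, for the whole second after the job is handed in: Inner lid seated on the pot (9 mm off centre at most, within 5 mm of its height, tilt < 0.06 rad) and untouched; outer lid still in the grip, over 5 mm above the stem's top, tilt < 0.3 rad, touching neither lid nor pot; stirrer standing in its holder (within 14 mm, tilt < 0.25 rad) (all of step 6 and horizontal distance between inner_lid and pot below 0.009 m and z of inner_lid in the frame of pot between 0.07 and 0.08 m and angle between inner_lid's own z axis and vertical below 0.06 rad and z of outer_lid in the frame of inner_lid above 0.078 m and angle between outer_lid's own z axis and vertical below 0.3 rad and contact force between the fingers and outer_lid above 1 N and contact force between each of outer_lid, the fingers and inner_lid below 0.2 N and contact force between outer_lid and pot below 0.2 N and linear speed of outer_lid below 0.03 m/s and linear speed of inner_lid below 0.02 m/s); the arm keeps its last pose, push and grip.
It fails at once if a bystander is pushed more than 30 mm (distance of any of bowl, saucer, jar, spatula, mug from where it was at the start of the episode above 0.03 m).
It fails at once if a bead leaves the pot (horizontal distance between any of bead0_center, bead1_center, bead2_center, bead3_center, bead4_center, bead5_center and pot above 0.066 m).
It fails at once if the lids come apart while the inner lid is not seated in the pot, or the inner lid is unseated when the outer one is lifted (distance between outer_lid and inner_lid above 0.02 m and not (horizontal distance between inner_lid and pot below 0.009 m and z of inner_lid in the frame of pot between 0.07 and 0.08 m and angle between inner_lid's own z axis and vertical below 0.06 rad)).
It fails at once if the lids are dropped onto the pot from more than 15 mm (horizontal distance between inner_lid and pot below 0.04 m and z of inner_lid in the frame of pot above 0.09 m and contact force between the fingers and inner_lid below 0.2 N and contact force between the fingers and outer_lid below 0.2 N).
It also fails if it takes over 72 s, if anything falls off the work surface, if the arm or the gripper's body presses on something with over 40 N, if the wrist force passes 120 N, or if a joint passes its speed limit or range.

## Working session

There is one attempt and no reset: what is moved stays moved. The work goes in short steps, Python scripts to look and compute and a tool call to move; the robot and the scene stay as the last step left them, time stands still between calls to the robot, and variables do not carry over. Pictures are saved under pics/ and viewed, at most 10 in all, crops included, and the job is handed in when it is done.

Besides the shell and the picture viewer there is one more tool, called after ">>>" by a JSON object that holds its "op" and its "data". jog_arm: Moves the arm, as the interface text tells. Its arguments: {"type":"object","properties":{"plan":{"type":"array"},"hand":{"type":"number"},"grip_force":{"type":"number"}},"required":["plan"]}

```bash
ls; mkdir -p pics; cat > h.py <<'E'
import numpy as np, cv2
from rig import telemetry, vision, bot
from scipy.spatial.transform import Rotation as R
def ray(cam,u,v,m=None):
    m=m or vision.camera_model(cam); K=np.array(m["intrinsics"]); T=np.array(m["cam_to_world"])
    xd=np.array([(u-K[0,2])/K[0,0],(v-K[1,2])/K[1,1]]); x=xd.copy()
    for _ in range(20): x=xd/(1+m["k1"]*(x@x))
    d=T[:3,:3]@np.array([x[0],-x[1],-1]); return T[:3,3],d
def onz(cam,u,v,z,m=None):
    o,d=ray(cam,u,v,m); return o+d*(z-o[2])/d[2]
def proj(cam,P,m=None):
    m=m or vision.camera_model(cam); K=np.array(m["intrinsics"]); T=np.array(m["cam_to_world"])
    p=T[:3,:3].T@(np.asarray(P,float)-T[:3,3]); x=np.array([p[0],-p[1]])/-p[2]
    x=x*(1+m["k1"]*(x@x)); return np.array([K[0,0]*x[0]+K[0,2],K[1,1]*x[1]+K[1,2]])
def tri(obs):
    A=np.zeros((3,3));b=np.zeros(3)
    for c,u,v in obs:
        o,d=ray(c,u,v); d/=np.linalg.norm(d); M=np.eye(3)-np.outer(d,d); A+=M; b+=M@o
    return np.linalg.solve(A,b)
def snap(cam,f=None):
    im=vision.snapshot(cam)
    if f: cv2.imwrite("pics/"+f,cv2.cvtColor(im,cv2.COLOR_RGB2BGR))
    return im
def rot():
    s=telemetry.get_obs(); q=s["orientation"]; return R.from_quat([q[1],q[2],q[3],q[0]]).as_matrix(), np.array(s["tcp_pos"])
E
python3 - <<'E'
from h import *
print(bot.grip_depth); Rm,p=rot(); print(Rm.round(3),p)
print(telemetry.get_obs())
for c in ["top","side"]:
    snap(c,c+"0.png")
    m=vision.camera_model(c); print(c,np.array(m["cam_to_world"]).round(2).tolist(),m["intrinsics"],m["k1"])
    for n in ["pot","stirrer","stirrer_top","holder","inner_lid","stem_top","outer_lid","collar_top"]:
        print(n,[(np.round(r["rect"],1).tolist(),round(r["confidence"],2)) for r in vision.look_for(n,c)[:3]])
E
```

```text
pics
18.700000000000003
[[ 0.951  0.308 -0.001]
 [ 0.308 -0.951  0.002]
 [-0.    -0.002 -1.   ]] [ 169.0504647  -522.57337928  230.19121784]
{'time_s': 0.0, 'qpos': array([ 1.21626547,  0.31174666,  0.01397894,  1.51310248, -0.00441262,
        1.31923043, -0.02716678]), 'joint_vel': array([-0.00054956, -0.00114006,  0.0012594 ,  0.00027279,  0.00047536,
       -0.00010819, -0.00063452]), 'joint_torque': array([-2.67119685e-04, -3.79917526e+01,  1.45601551e-01, -2.30593693e+01,
        1.21180824e-02,  1.34730057e-02,  2.74032283e-05]), 'tcp_pos': array([ 169.0504647 , -522.57337928,  230.19121784]), 'orientation': array([-1.20584772e-03,  9.87782005e-01,  1.55837102e-01, -2.32357569e-04]), 'wrist_force': array([-0.6368686 , -0.669704  , -0.27209443]), 'wrist_torque': array([ 0.04349298, -0.01731331, -0.01548881]), 'grasp_force': 0.0, 'opening': 1.0011599164622536}
top [[-0.01, 0.98, -0.2, 308.01], [-1.0, -0.02, -0.01, 0.36], [-0.01, 0.2, 0.98, 1166.43], [0.0, 0.0, 0.0, 1.0]] [[378.6317018    0.         257.24154446]
 [  0.         378.6317018  195.39134338]
 [  0.           0.      
[... 479 characters left out ...]
de [[-0.98, 0.14, -0.15, 258.86], [-0.2, -0.71, 0.68, 1127.46], [-0.01, 0.69, 0.72, 1318.08], [0.0, 0.0, 0.0, 1.0]] [[466.32583043   0.         250.62970799]
 [  0.         466.32583043 194.12760967]
 [  0.           0.           1.        ]] -0.023010744824133803
pot [([242.2, 201.3, 37.4, 41.5], 0.96), ([307.6, 167.6, 38.6, 33.4], 0.82), ([337.5, 148.9, 32.2, 38.9], 0.74)]
stirrer [([258.4, 143.5, 8.5, 23.0], 0.48)]
stirrer_top [([258.2, 143.3, 7.6, 26.0], 0.57)]
holder [([257.1, 158.8, 29.1, 25.5], 0.8)]
inner_lid [([246.6, 281.3, 7.3, 14.8], 0.43)]
stem_top []
outer_lid [([247.7, 286.1, 50.4, 44.5], 0.8), ([206.4, 308.6, 19.2, 33.9], 0.43)]
collar_top [([246.5, 284.1, 45.2, 40.5], 0.61)]
```

```bash
python3 - <<'E'
from h import *
for c in ["top","side"]:
    im=cv2.imread(f"pics/{c}0.png"); im=im[110:310,110:410] if c=="top" else im[110:340,140:400]
    cv2.imwrite(f"pics/{c}0c.png",cv2.resize(im,None,fx=2.6,fy=2.6,interpolation=cv2.INTER_CUBIC))
E
```

```text
(no output)
```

View pics/top0c.png

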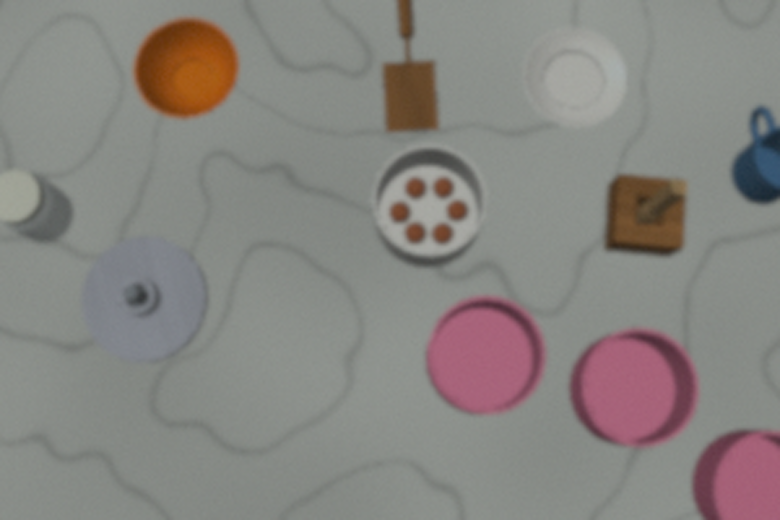

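View pics/side0c.png

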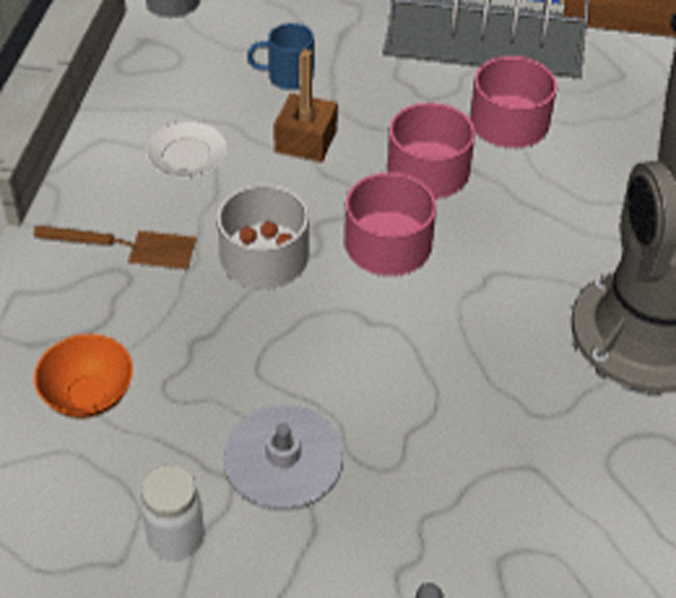

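The top crop shows the white pot with 6 beads at about px (275,188), the holder and stirrer at (358,192) and the lids at (166,224). The pink pots are look-alikes. I'll fit the positions from the silhouettes.

```bash
cat > fit.py <<'E'
from h import *
from scipy.optimize import least_squares
def cyl(r,z,n=60):
    a=np.linspace(0,2*np.pi,n); return np.c_[r*np.cos(a),r*np.sin(a),0*a+z]
def box(w,z): return np.array([[i*w/2,j*w/2,z] for i in(-1,1) for j in(-1,1)])
models={"pot":np.r_[cyl(65,0),cyl(65,85)],"outer_lid":np.r_[cyl(75.5,0),cyl(75.5,12)],
"holder":np.r_[box(80,0),box(80,60)]}
def bbox(cam,P,m):
    q=np.array([proj(cam,p,m) for p in P]); return np.r_[q.min(0),q.max(0)]
def fit(name,rects,x0,yaw=False):
    ms={c:vision.camera_model(c) for c in rects}
    def f(x):
        Rz=R.from_euler('z',x[3]).as_matrix() if yaw else np.eye(3)
        P=models[name]@Rz.T+x[:3]; e=[]
        for c,(u,v,w,h) in rects.items(): e+=list(bbox(c,P,ms[c])-[u-w/2,v-h/2,u+w/2,v+h/2])
        return e
    return least_squares(f,x0,loss='soft_l1')
E
python3 - <<'E'
from fit import *
rr={}
for c in ["top","side"]:
    snap(c)
    for n in ["pot","holder","outer_lid","stirrer"]:
        best=vision.trace(n,c)
        tgt={"top":dict(pot=(275,188),holder=(358,192),outer_lid=(166,224),stirrer=(363,188)),"side":dict(pot=(242,201),holder=(257,158),outer_lid=(247,286),stirrer=(258,143))}[c][n]
        b=min(best,key=lambda r:np.hypot(*(np.array(r["rect"][:2])-tgt)),default=None)
        if b is None: print("none",c,n); continue
        ys,xs=np.nonzero(b["pixels"]); print(c,n,np.round(b["rect"],1),[xs.min(),xs.max(),ys.min(),ys.max()],b["confidence"])
        rr.setdefault(n,{})[c]=((xs.min()+xs.max())/2,(ys.min()+ys.max())/2,xs.max()-xs.min()+1,ys.max()-ys.min()+1)
for n in models:
    g=onz("top",rr[n]["top"][0],rr[n]["top"][1],40)
    r=fit(n,rr[n],np.r_[g[:2],0,.05][:4 if n=="holder" else 3],n=="holder"); print(n,r.x.round(3),r.fun.round(1))
E
```

```text
top pot [276.2 186.9  42.2  53.5] [np.int64(254), np.int64(297), np.int64(166), np.int64(212)] 0.65
top holder [357.4 192.6  30.   35.8] [np.int64(343), np.int64(372), np.int64(177), np.int64(207)] 0.91
top outer_lid [166.1 224.8  49.9  47.6] [np.int64(141), np.int64(190), np.int64(201), np.int64(248)] 0.6
top stirrer [362.7 186.5  21.6  20.6] [np.int64(355), np.int64(373), np.int64(179), np.int64(196)] 0.43
side pot [242.3 201.4  36.3  43.8] [np.int64(224), np.int64(258), np.int64(181), np.int64(220)] 0.95
side holder [257.2 156.1  27.9  26.1] [np.int64(245), np.int64(269), np.int64(146), np.int64(171)] 0.92
side outer_lid [249.9 287.1  47.9  44.7] [np.int64(226), np.int64(271), np.int64(266), np.int64(307)] 0.9
side stirrer [206.4 308.2  21.6  32.9] [np.int64(193), np.int64(218), np.int64(290), np.int64(323)] 0.57
pot [549.932 -40.729  -5.51 ] [-0.   0.   0.1  0.6 -0.4 -0.3 -0.3  0.2]
outer_lid [451.264 301.801  -1.815] [ 0.7  0.1 -0.8  0.7 -0.4  0.3 -0.4 -0.5]
holder [ 5.39644e+02 -2.95167e+02 -2.44300e+00 -7.40000e-02] [-0.2  0.4  0.4  0.1  0.  -0.4 -1.   0.2]
```

>>> {"op": "jog_arm", "data": {"plan": [[34,-9,-7,0,0,0],[34,-9,-7,0,0,0],[34,-9,-7,0,0,0],[34,-9,-7,0,0,0],[34,-9,-7,0,0,0],[34,-9,-7,0,0,0],[34,-9,-7,0,0,0],[34,-9,-7,0,0,0],[34,-9,-7,0,0,0],[34,-9,-7,0,0,0],[34,-9,-7,0,0,0],[34,-9,-7,0,0,0]]}}

```text
time_s: 2.4
tcp_pos: [464.1, -334.0, 301.0]
orientation: [0.0, 0.988, 0.155, -0.001]
wrist_force: [-1.1, -0.2, 0.4]
opening: 1.001
grasp_force: 0.0
```

```bash
python3 - <<'E'
from h import *
Rm,p=rot(); m=vision.camera_model("wrist"); print(np.array(m["cam_to_world"]).round(2).tolist(),m["intrinsics"],m["k1"])
snap("wrist","w1.png")
for P in [[540,-295,180],[540,-295,60],[580,-255,0],p]: print(proj("wrist",P,m).round(1))
np.save("m1.npy",m,allow_pickle=True)
E
```

```text
[[0.31, 0.91, 0.29, 538.66], [-0.95, 0.29, 0.09, -310.73], [-0.0, -0.31, 0.95, 443.14], [0.0, 0.0, 0.0, 1.0]] [[295.45756276   0.         251.38306055]
 [  0.         295.45756276 192.11041363]
 [  0.           0.           1.        ]] -0.0779939341828486
[234.3  90.4]
[239.7  92.7]
[222.5  56.2]
[250.1 249. ]
```

View pics/w1.png

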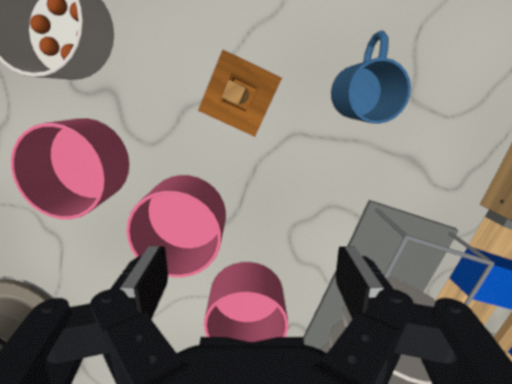

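The wrist view shows the holder centred near (240,92) and the stirrer top at about (236,93), as predicted. I'll zoom in to get the yaw.

```bash
python3 - <<'E'
from h import *
im=cv2.imread("pics/w1.png")[40:145,185:295]; cv2.imwrite("pics/w1c.png",cv2.resize(im,None,fx=5.5,fy=5.5,interpolation=cv2.INTER_CUBIC))
E
```

```text
(no output)
```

View pics/w1c.png

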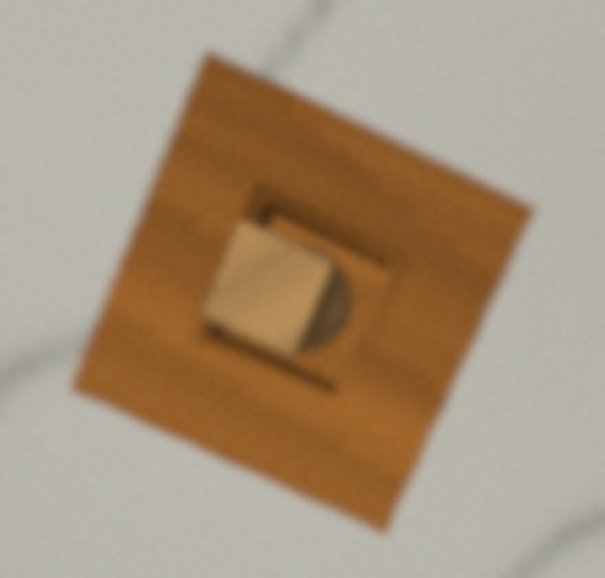

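```bash
python3 - <<'E'
from h import *
m=np.load("m1.npy",allow_pickle=True).item()
def f(c,z): return np.array([onz("wrist",185+a/5.5,40+b/5.5,z,m) for a,b in c])
def yaw(P): 
    e=P[1]-P[0]; e2=P[2]-P[3]; e=e+e2; return np.degrees(np.arctan2(e[1],e[0])), np.linalg.norm(e)/2
H=f([(208,52),(533,210),(387,533),(75,388)],60); S=f([(238,220),(333,262),(298,355),(205,315)],180)
print(H.mean(0),yaw(H)); print(S.mean(0),yaw(S), S.round(1)); print(f([(352,300)],70))
Rm,p=rot(); print(Rm.round(3))
E
```

```text
[ 537.97131976 -295.56943868   60.        ] (np.float64(-96.97488395262731), np.float64(78.98060321450608))
[ 538.28570744 -295.08335035  180.        ] (np.float64(-95.2003384785869), np.float64(15.722877614616172)) [[ 546.5 -287.7  180. ]
 [ 545.1 -303.4  180. ]
 [ 530.1 -302.4  180. ]
 [ 531.5 -286.8  180. ]]
[[ 541.3650866  -306.74831597   70.        ]]
[[ 0.952  0.305 -0.002]
 [ 0.305 -0.952 -0.001]
 [-0.002  0.    -1.   ]]
```

>>> {"op": "jog_arm", "data": {"plan": [[4,-0.7,3,0,0,7],[8.25,-1.45,5,0,0,14],[8.25,-1.45,7,0,0,21],[8.25,-1.45,8,0,0,24],[8.25,-1.45,8,0,0,24],[8.25,-1.45,11,0,0,24],[8.25,-1.45,14,0,0,24],[8.25,-1.45,16,0,0,24],[8.25,-1.45,17,0,0,24],[8.25,-1.45,18,0,0,24],[8.25,-1.45,18,0,0,24],[8.25,-1.45,18,0,0,24]]}}

```text
time_s: 3.45
tcp_pos: [539.3, -294.9, 122.4]
orientation: [0.001, 0.999, -0.053, 0.001]
wrist_force: [0.2, -0.1, -0.0]
opening: 0.995
grasp_force: 0.0
```

>>> {"op": "jog_arm", "data": {"plan": [[0,0,0,0,0,0],[0,0,0,0,0,0],[0,0,0,0,0,0],[0,0,0,0,0,0],[0,0,0,0,0,0],[0,0,0,0,0,0],[0,0,0,0,0,0],[0,0,0,0,0,0],[0,0,0,0,0,0]], "hand": 0.5, "grip_force": 60}}

```text
time_s: 4.2
tcp_pos: [539.4, -293.9, 121.7]
orientation: [0.0, 0.999, -0.053, 0.0]
wrist_force: [0.3, 0.2, 2.1]
opening: 0.179
grasp_force: 58.5
```

>>> {"op": "jog_arm", "data": {"plan": [[0,0,-2,0,0,0],[0,0,-5,0,0,0],[0,0,-8.5,0,0,0],[0,-1,-10.5,0,0,0],[-0.3,-4,-10.5,0,0,0],[-0.5,-8,-10.5,0,0,0],[-0.7,-12,-10.5,0,0,0],[-1,-16,-10.5,0,0,0],[-1.2,-20,-10.5,0,0,0],[-1.4,-23,-10.5,0,0,0],[-1.5,-25.2,-10.5,0,0,0],[-1.5,-25.2,-10.5,0,0,0]]}}

```text
time_s: 5.2
tcp_pos: [550.5, -32.9, 226.1]
orientation: [-0.003, 0.999, -0.047, -0.001]
wrist_force: [-0.1, 0.2, -0.5]
opening: 0.177
grasp_force: 58.6
```

```bash
python3 - <<'E'
from fit import *
Rm,p=rot(); print(Rm.round(3),p.round(1),telemetry.get_obs()["wrist_force"].round(2))
im=snap("side","s2.png"); im=snap("wrist","w2.png"); im2=snap("top","t2.png")
a=cv2.resize(cv2.imread("pics/s2.png")[100:250,180:330],(390,390)); b=cv2.resize(cv2.imread("pics/t2.png")[120:270,200:350],(390,390))
cv2.imwrite("pics/st2.png",np.hstack([a,b]))
print([proj("side",[550,-41,z]).round(1) for z in (0,85)],[proj("top",[550,-41,z]).round(1) for z in (0,85)])
E
```

```text
[[ 0.996 -0.094 -0.001]
 [-0.094 -0.996  0.006]
 [-0.001 -0.006 -1.   ]] [550.5 -32.9 226.1] [-0.13  0.15 -0.49]
[array([241.2, 206.9]), array([240.6, 191.4])] [array([274.8, 192.3]), array([275.7, 186.4])]
```

View pics/w2.png

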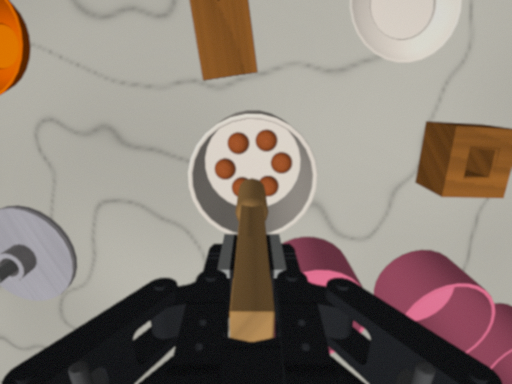

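View pics/st2.png

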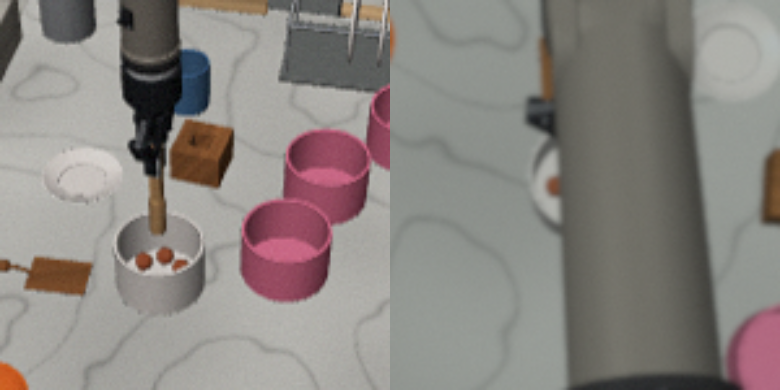

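The wrist view has the pot rim centred near (252,173) and the foot at about (253,190). The holder hole is empty at about (480,162), and the side view shows the stirrer hanging upright over the pot.

```bash
python3 - <<'E'
from h import *
Rm,p=rot(); m=vision.camera_model("wrist"); print(Rm.round(3),p.round(1))
print("rim",onz("wrist",252,173,85,m).round(1), "floor c",onz("wrist",252,162,6,m).round(1))
ex=[onz("wrist",u,v,85,m) for u,v in [(188.5,174),(316,174),(252,111),(252,235)]]; print(np.array(ex).round(1))
print("beads",np.array([onz("wrist",u,v,19,m) for u,v in [(238,143),(266,140),(281,162),(269,185),(242,186),(225,168)]]).round(0)[:,:2])
for o in [0,170]: print(o,proj("wrist",p+Rm@[0,0,112-o],m).round(1))
print("hole",onz("wrist",480,162,60,m).round(1), telemetry.get_obs()["time_s"])
E
```

```text
[[ 0.994 -0.106 -0.001]
 [-0.106 -0.994 -0.001]
 [-0.001  0.001 -1.   ]] [550.5 -42.7 225.8]
rim [557.5 -44.9  85. ] floor c [551.8 -44.5   6. ]
[[ 563.2   17.7   85. ]
 [ 549.8 -107.9   85. ]
 [ 616.6  -51.2   85. ]
 [ 490.4  -37.8   85. ]]
beads [[579. -31.]
 [579. -64.]
 [551. -80.]
 [524. -63.]
 [526. -29.]
 [551. -12.]]
0 [250.6 188.6]
170 [249.2 328. ]
hole [ 537.9 -299.4   60. ] 5.35
```

>>> {"op": "jog_arm", "data": {"plan": [[0,-0.1,2,0,0,0],[0,-0.1,4.5,0,0,0],[0,-0.1,7,0,0,0],[0,-0.1,9,0,0,0],[0,-0.1,10.2,0,0,0],[0,-0.1,10.2,0,0,0],[0,-0.1,10.2,0,0,0],[0.7,-0.2,10.2,0,0,0],[1.4,-0.3,10.2,0,0,0],[2.1,-0.4,10.2,0,0,0],[2.6,-0.4,10.2,0,0,0],[2.6,-0.4,10.2,0,0,0]]}}

```text
time_s: 6.35
tcp_pos: [578.5, -39.5, 124.7]
orientation: [-0.001, 0.999, -0.053, 0.0]
wrist_force: [0.0, 0.6, -0.6]
opening: 0.181
grasp_force: 58.6
```

>>> {"op": "jog_arm", "data": {"plan": [[0,0.7,0,0,0,0],[-0.2,1.3,0,0,0,0],[-0.6,1.9,0,0,0,0],[-1.1,2.4,0,0,0,0],[-1.7,2.7,0,0,0,0],[-2.3,2.9,0,0,0,0],[-3.0,2.9,0,0,0,0],[-3.7,2.7,0,0,0,0],[-4.2,2.3,0,0,0,0],[-4.7,1.8,0,0,0,0],[-5.0,1.2,0,0,0,0],[-5.2,0.6,0,0,0,0]]}}

```text
time_s: 7.35
tcp_pos: [527.7, -43.0, 125.7]
orientation: [0.001, 0.999, -0.054, 0.004]
wrist_force: [5.9, -0.1, -0.4]
opening: 0.176
grasp_force: 58.9
```

>>> {"op": "jog_arm", "data": {"plan": [[0,-0.7,0,0,0,0],[0.2,-1.3,0,0,0,0],[0.6,-1.9,0,0,0,0],[1.1,-2.4,0,0,0,0],[1.7,-2.7,0,0,0,0],[2.3,-2.9,0,0,0,0],[3.0,-2.9,0,0,0,0],[3.7,-2.7,0,0,0,0],[4.2,-2.3,0,0,0,0],[4.7,-1.8,0,0,0,0],[5.0,-1.2,0,0,0,0],[5.2,-0.6,0,0,0,0]]}}

```text
time_s: 8.35
tcp_pos: [577.7, -41.1, 124.0]
orientation: [-0.0, 0.999, -0.053, 0.0]
wrist_force: [-0.4, -0.4, -0.8]
opening: 0.177
grasp_force: 59.0
```

>>> {"op": "jog_arm", "data": {"plan": [[0,0.1,0,0,0,0],[0,0.1,0,0,0,0],[0,0.1,0,0,0,0]]}}

```text
time_s: 8.6
tcp_pos: [577.6, -41.1, 124.8]
orientation: [-0.0, 0.999, -0.053, 0.001]
wrist_force: [-0.3, -0.8, -0.5]
opening: 0.181
grasp_force: 59.0
```

```bash
python3 - <<'E'
from h import *
Rm,p=rot(); im=snap("wrist"); m=vision.camera_model("wrist"); 
c=im[100:260,160:350,::-1]
cv2.imwrite("pics/w3.png",cv2.resize(c,None,fx=3.5,fy=3.5,interpolation=cv2.INTER_CUBIC))
print(proj("wrist",p+Rm@[0,0,112],m),proj("wrist",[550.5,-41.5,85],m))
E
```

```text
[250.94081582 188.48159912] [255.51246033 255.84854248]
```

View pics/w3.png

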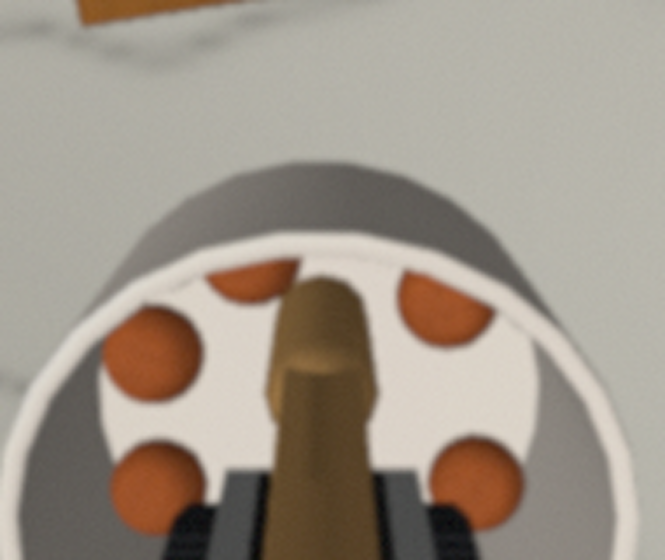

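The foot sits at about (252,190) in the full image, at the far side. Five beads are visible in a wider ring, so I'll compute how far they moved.

```bash
python3 - <<'E'
from h import *
m=vision.camera_model("wrist")
c=np.array([550.5,-41.5])
def P(l,off=0): return np.array([onz("wrist",160+a/3.5,100+b/3.5,19,m)[:2] for a,b in l])
B=P([(155,354),(160,487),(445,300),(477,483),(250,257)])
print(B.round(1),np.hypot(*(B-c).T).round(1))
# rim fit
r=np.array([onz("wrist",160+a/3.5,100+b/3.5,85,m)[:2] for a,b in [(0,500),(632,500),(318,232),(130,300),(505,300)]])
A=np.c_[2*r,np.ones(5)]; s=np.linalg.lstsq(A,(r**2).sum(1),rcond=None)[0]; print("rim centre",s[:2],np.sqrt(s[2]+s[:2]@s[:2]))
E
```

```text
[[572.3   1.5]
 [535.    6. ]
 [578.9 -73. ]
 [527.4 -78.1]
 [595.  -25.8]] [48.2 49.9 42.4 43.3 47.2]
rim centre [550.1142061  -37.85239228] 63.136251229499386
```

>>> {"op": "jog_arm", "data": {"plan": [[0,0,-3,0,0,0],[0,0,-6.5,0,0,0],[0,0,-10.5,0,0,0],[0,1,-10.5,0,0,0],[-0.2,4,-10.5,0,0,0],[-0.4,8,-10.5,0,0,0],[-0.6,12,-10.5,0,0,0],[-0.8,16,-10.5,0,0,0],[-1,20,-10.5,0,0,0],[-1.1,23.5,-10.5,0,0,0],[-1.1,25.5,-10.5,0,0,0],[-1.1,25.5,-10.5,0,0,0]]}}

```text
time_s: 9.65
tcp_pos: [536.6, -301.9, 229.0]
orientation: [0.003, 0.998, -0.058, -0.0]
wrist_force: [-0.7, -0.8, -1.4]
opening: 0.182
grasp_force: 59.0
```

>>> {"op": "jog_arm", "data": {"plan": [[0,0,0,0,0,0],[0,0,0,0,0,0],[0,0,0,0,0,0],[0,0,2,0,0,0]]}}

```text
time_s: 9.98
tcp_pos: [543.0, -292.5, 213.8]
orientation: [0.001, 0.999, -0.051, 0.005]
wrist_force: [0.9, -0.9, -0.4]
opening: 0.179
grasp_force: 59.0
```

```bash
python3 - <<'E'
from h import *
im=snap("wrist","w4.png"); Rm,p=rot(); m=vision.camera_model("wrist"); print(p.round(1),Rm.round(3).tolist())
print("foot",proj("wrist",p+Rm@[0,0,112],m).round(1),"hole",proj("wrist",[538,-295.5,60],m).round(1))
c=im[90:270,170:340,::-1]; cv2.imwrite("pics/w4c.png",cv2.resize(c,None,fx=3.3,fy=3.3,interpolation=cv2.INTER_CUBIC))
E
```

```text
[ 539.4 -291.   206.9] [[0.995, -0.102, -0.001], [-0.102, -0.995, 0.002], [-0.001, -0.002, -1.0]]
foot [250.6 188.6] hole [255.5 179.3]
```

View pics/w4c.png

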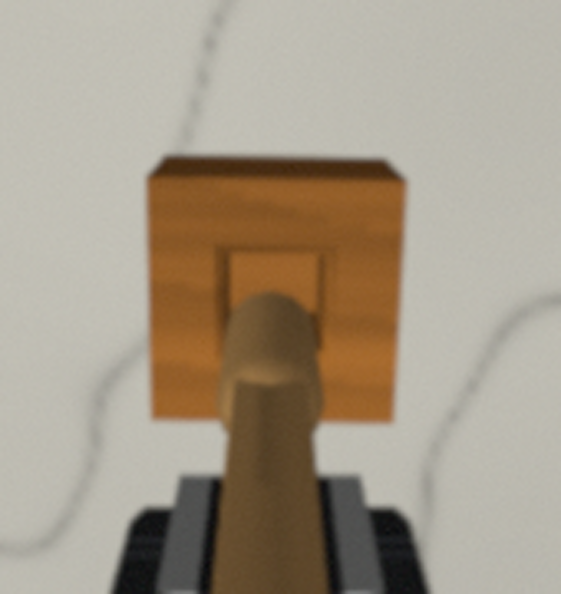

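The holder centre is near (253.6,181) in the full image and the foot is slightly off because the arm was still settling. I'll let it settle and re-read the pose.

>>> {"op": "jog_arm", "data": {"plan": [[0,0,0,0,0,0],[0,0,0,0,0,0],[0,0,0,0,0,0],[0,0,0,0,0,0],[0,0,0,0,0,0]]}}

```text
time_s: 10.45
tcp_pos: [539.6, -293.9, 210.1]
orientation: [0.0, 0.999, -0.053, 0.001]
wrist_force: [-0.1, 0.1, -0.4]
opening: 0.178
grasp_force: 59.0
```

```bash
python3 - <<'E'
from h import *
im=snap("wrist","w5.png"); Rm,p=rot(); m=vision.camera_model("wrist"); print(p.round(1),Rm.round(3).tolist())
# holder top quad by colour
hsv=cv2.cvtColor(im,cv2.COLOR_RGB2HSV); mk=cv2.inRange(hsv,(8,120,60),(20,255,255)); mk[260:]=0
k,l,st,ce=cv2.connectedComponentsWithStats(mk); i=1+np.argmax(st[1:,4]); print(st[i],ce[i])
print("foot",proj("wrist",p+Rm@[0,0,112],m).round(1),"hole",proj("wrist",[538,-295.5,60],m).round(1))
xs=st[i]; print([onz("wrist",u,200,60,m)[:2].round(1) for u in (xs[0],xs[0]+xs[2])])
E
```

```text
[ 539.4 -294.   210. ] [[0.994, -0.106, 0.001], [-0.106, -0.994, -0.001], [0.001, 0.0, -1.0]]
[ 213  134   79  126 7330] [251.35525239 185.23915416]
foot [250.6 188.7] hole [252.3 179.1]
[array([ 519.8, -252.1]), array([ 511.1, -334.5])]
```

>>> {"op": "jog_arm", "data": {"plan": [[0,0.1,2,0,0,0],[0,0.1,3.5,0,0,0],[0,0.1,4.5,0,0,0],[0,0.1,5.5,0,0,0],[0,0.1,6.5,0,0,0],[0,0.1,7.5,0,0,0],[0,0.1,8.2,0,0,0],[0,0.1,8.6,0,0,0],[0,0.1,8.7,0,0,0],[0,0.1,8.7,0,0,0],[0,0.1,8.7,0,0,0]]}}

```text
time_s: 11.42
tcp_pos: [539.3, -295.0, 122.8]
orientation: [0.0, 0.999, -0.053, 0.0]
wrist_force: [0.6, -0.4, -0.8]
opening: 0.178
grasp_force: 59.1
```

>>> {"op": "jog_arm", "data": {"plan": [[0,0,0,0,0,0],[0,0,0,0,0,0],[0,0,0,0,0,0],[0,0,0,0,0,0],[0,0,0,0,0,0],[0,0,0,0,0,0],[0,0,-2,0,0,0],[0,0,-5,0,0,0],[0,0,-8,0,0,0],[0,0,-11,0,0,0],[0,0,-11.5,0,0,0],[0,0,-11.5,0,0,0]], "hand": 6}}

```text
time_s: 12.42
tcp_pos: [540.7, -295.6, 240.7]
orientation: [0.001, 0.999, -0.053, 0.003]
wrist_force: [-0.1, -0.1, -0.1]
opening: 0.698
grasp_force: 0.0
```

```bash
python3 - <<'E'
from h import *
snap("wrist","w6.png"); Rm,p=rot(); m=vision.camera_model("wrist"); np.save("m6.npy",m); print(p)
c=cv2.imread("pics/w6.png"); cv2.imwrite("pics/w6c.png",cv2.resize(c[110:260,170:340],None,fx=3.5,fy=3.5,interpolation=cv2.INTER_CUBIC))
for z in (70,180): print(proj("wrist",[538.5,-295.5,z],m).round(1))
E
```

```text
[ 539.51125705 -295.02928497  238.25393233]
[251.1 174.6]
[251.1 211.7]
```

View pics/w6c.png

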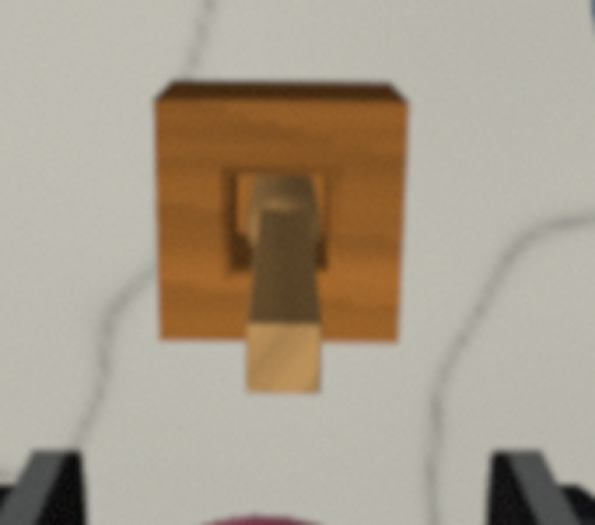

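The stirrer stands upright in the holder, with its top at about (251,212) as predicted. Now to the lids.

>>> {"op": "jog_arm", "data": {"plan": [[-1,-3.5,-2,0,0,0],[-2.2,-7.5,-4,0,0,0],[-3.4,-11.5,-5,0,0,0],[-4.6,-15.5,-6,0,0,0],[-5.8,-19.5,-6,0,0,0],[-7,-23.5,-6,0,0,0],[-8.2,-27.5,-6,0,0,0],[-9.4,-31.5,-6,0,0,0],[-10.6,-35.5,-6,0,0,0],[-11.8,-39.5,-6,0,0,0],[-13,-43.5,-6,0,0,0],[-14,-47,-6,0,0,0]], "hand": 8.5}}

```text
time_s: 13.47
tcp_pos: [448.1, 186.2, 295.3]
orientation: [0.001, 0.999, -0.053, -0.002]
wrist_force: [1.0, 0.4, -0.3]
opening: 0.998
grasp_force: 0.0
```

>>> {"op": "jog_arm", "data": {"plan": [[-1,-3.5,0,0,0,0],[-2,-7,0,0,0,0],[-3,-10,0,0,0,0],[-3,-10,0,0,0,0],[-3,-10,0,0,0,0],[-3,-10,0,0,0,0],[-3,-10,0,0,0,0],[-3,-10,0,0,0,0]]}}

```text
time_s: 14.13
tcp_pos: [431.4, 285.7, 296.7]
orientation: [0.001, 0.999, -0.055, -0.0]
wrist_force: [0.1, 0.4, 0.2]
opening: 0.999
grasp_force: 0.0
```

```bash
python3 - <<'E'
from h import *
snap("wrist","w7.png"); Rm,p=rot(); m=vision.camera_model("wrist"); np.save("m7.npy",m); print(p,Rm.round(3).tolist(),telemetry.get_obs()["time_s"])
for z in (12,46,73): print(proj("wrist",[451,302,z],m).round(1))
E
```

```text
[431.36233486 286.00035827 296.95301401] [[0.994, -0.109, -0.0], [-0.109, -0.994, -0.001], [-0.0, 0.001, -1.0]] 14.1833
[238.3 141.7]
[237.2 145.3]
[236.2 148.6]
```

View pics/w7.png

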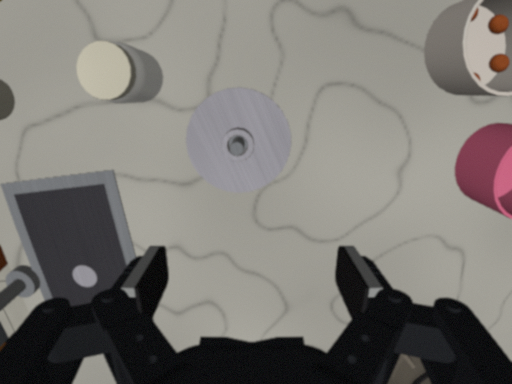

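The lids show as a disc centred near (239,139.5) with the collar and stem at about (238,146). I'll refine that numerically without another view.

```bash
python3 - <<'E'
from h import *
from scipy.optimize import least_squares
im=cv2.imread("pics/w7.png"); m=np.load("m7.npy",allow_pickle=True).item()
g=cv2.GaussianBlur(cv2.cvtColor(im,cv2.COLOR_BGR2GRAY),(0,0),0.8).astype(float); hsv=cv2.cvtColor(im,cv2.COLOR_BGR2HSV); 
print(hsv[120,215],hsv[120,170],im[120,215],im[120,170])
b=(im[:,:,0].astype(int)-im[:,:,2]); mk=((b>5)*255).astype(np.uint8); mk[220:]=0
k,l,st,ce=cv2.connectedComponentsWithStats(cv2.morphologyEx(mk,cv2.MORPH_OPEN,np.ones((3,3)))); i=l[125,215]; print(st[i])
cs=max(cv2.findContours((l==i).astype(np.uint8),0,1)[0],key=len)[:,0]
for z in (12,):
    r=np.array([onz("wrist",u,v,z,m)[:2] for u,v in cs])
    s=least_squares(lambda q:np.hypot(*(r-q[:2]).T)-q[2],[451,302,75],loss='soft_l1').x; print("disc",s.round(1))
# stem top: hough in a zoomed crop
z=8; c=cv2.resize(im[125:170,215:262],None,fx=z,fy=z,interpolation=cv2.INTER_CUBIC); 
h=cv2.HoughCircles(cv2.cvtColor(c,cv2.COLOR_BGR2GRAY),cv2.HOUGH_GRADIENT,1,10,param1=60,param2=18,minRadius=35,maxRadius=160)
for cx,cy,rr in (h[0][:8] if h is not None else []): print((215+cx/z-.5).round(1),(125+cy/z-.5).round(1),(rr/z).round(1), [onz("wrist",215+cx/z-.5,125+cy/z-.5,q,m)[:2].round(1).tolist() for q in (46,73)])
E
```

```text
[132   9 149] [ 20  19 164] [149 144 146] [152 160 164]
[     0      0    512    384 196572]
disc [257.4 295.7 445.9]
```

```bash
python3 - <<'E'
from h import *
from scipy.optimize import least_squares
im=cv2.imread("pics/w7.png"); m=np.load("m7.npy",allow_pickle=True).item()
b=cv2.GaussianBlur(im[:,:,0].astype(np.float32)-im[:,:,2],(0,0),1.5); mk=((b>-4)*255).astype(np.uint8); mk[220:]=0
k,l,st,ce=cv2.connectedComponentsWithStats(cv2.morphologyEx(mk,cv2.MORPH_OPEN,np.ones((7,7)))); i=l[125,215]; print(i,st[i])
cs=max(cv2.findContours((l==i).astype(np.uint8),0,1)[0],key=len)[:,0]
r=np.array([onz("wrist",u,v,14,m)[:2] for u,v in cs])
s=least_squares(lambda q:np.hypot(*(r-q[:2]).T)-q[2],[451,302,75],loss='soft_l1').x; print("disc",s.round(1))
c=cv2.resize(im[115:180,205:272],None,fx=8,fy=8,interpolation=cv2.INTER_CUBIC); cv2.imwrite("pics/w7c.png",c)
for q in ((12,75.5),(46,22),(46,14),(73,9)):
    print(q,((proj("wrist",[451,302,q[0]],m)-[205,115]+.5)*8).round(0))
E
```

```text
2 [ 186   87  105  106 8743]
disc [450.7 302.3  75.2]
(12, 75.5) [270. 217.]
(46, 22) [261. 246.]
(46, 14) [261. 246.]
(73, 9) [254. 273.]
```

View pics/w7c.png

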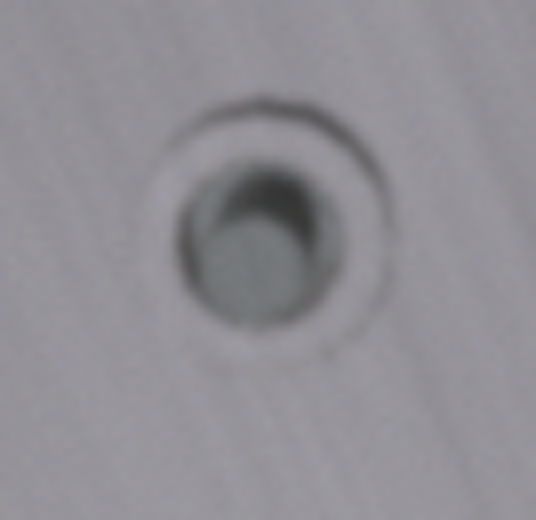

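The stem top is at crop px (254,268), within 1 mm of the prediction, so the stem is at about (451.5,302). Descending on it.

>>> {"op": "jog_arm", "data": {"plan": [[1.8,-1.8,3,0,0,0],[1.8,-1.8,7,0,0,0],[1.8,-1.8,11,0,0,0],[1.8,-1.8,14,0,0,0],[1.8,-1.8,17,0,0,0],[1.8,-1.8,19.5,0,0,0],[1.8,-1.8,21.5,0,0,0],[1.8,-1.8,23,0,0,0],[1.8,-1.8,24,0,0,0],[1.8,-1.8,24.6,0,0,0],[1.8,-1.8,24.6,0,0,0],[1.8,-1.8,24.6,0,0,0]], "hand": 6}}

```text
time_s: 15.18
tcp_pos: [451.1, 303.7, 51.9]
orientation: [-0.0, 0.999, -0.053, 0.0]
wrist_force: [0.1, -0.1, 0.9]
opening: 0.707
grasp_force: 0.0
```

>>> {"op": "jog_arm", "data": {"plan": [[0,0,0,0,0,0],[0,0,0,0,0,0],[0,0,0,0,0,0]]}}

```text
time_s: 15.43
tcp_pos: [451.1, 304.2, 52.3]
orientation: [-0.001, 0.999, -0.053, 0.001]
wrist_force: [0.1, 0.5, -0.1]
opening: 0.704
grasp_force: 0.0
```

>>> {"op": "jog_arm", "data": {"plan": [[0,0.2,0.2,0,0,0],[0,0.2,0.2,0,0,0],[0,0.2,0.2,0,0,0],[0,0.2,0.2,0,0,0],[0,0.2,0.2,0,0,0],[0,0.2,0.2,0,0,0],[0,0.2,0.2,0,0,0],[0,0.2,0.2,0,0,0],[0,0.2,0.2,0,0,0],[0,0.2,0.2,0,0,0]], "hand": 0.8, "grip_force": 90}}

```text
time_s: 16.27
tcp_pos: [450.4, 302.0, 49.6]
orientation: [-0.0, 0.999, -0.053, 0.0]
wrist_force: [-0.4, 0.4, 3.7]
opening: 0.18
grasp_force: 88.0
```

>>> {"op": "jog_arm", "data": {"plan": [[0,0,-0.3,0,0,0],[0,0,-0.8,0,0,0],[0,0,-1.4,0,0,0],[0,0,-2,0,0,0],[0,0,-2.6,0,0,0],[0,0,-3,0,0,0],[0,0,-3,0,0,0],[0,0,-3,0,0,0],[0,0,-3,0,0,0]]}}

```text
time_s: 17.02
tcp_pos: [450.1, 301.5, 79.1]
orientation: [0.0, 0.999, -0.053, -0.0]
wrist_force: [-0.0, 0.2, -5.0]
opening: 0.177
grasp_force: 87.9
```

```bash
python3 - <<'E'
from h import *
im=snap("wrist","w8.png"); Rm,p=rot(); m=vision.camera_model("wrist"); print(p,Rm.round(3).tolist(),telemetry.get_obs()["wrist_force"].round(2),telemetry.get_obs()["wrist_torque"].round(2))
from scipy.optimize import least_squares
im=im[:,:,::-1]
b=cv2.GaussianBlur(im[:,:,0].astype(np.float32)-im[:,:,2],(0,0),1.5); mk=((b>-4)*255).astype(np.uint8)
k,l,st,ce=cv2.connectedComponentsWithStats(cv2.morphologyEx(mk,cv2.MORPH_OPEN,np.ones((5,5))))
o=np.argsort(-st[1:,4])[:4]+1; print(st[o])
def circ(dz): return np.array([proj("wrist",[p[0]+75.5*np.cos(a),p[1]+75.5*np.sin(a),p[2]-50+14+dz],m) for a in np.linspace(0,6.283,40)])
for dz in (0,-30):
    c=circ(dz); print(dz,c.min(0).round(0),c.max(0).round(0))
E
```

```text
[449.97358471 301.37942307  78.93660285] [[0.994, -0.106, -0.001], [-0.106, -0.994, -0.001], [-0.001, 0.001, -1.0]] [ 0.09  0.6  -4.12] [-0.    0.02  0.02]
[[    0   103   501   281 75437]
 [   60    87    40    20   500]
 [   36    89    22    14   201]
 [   12   123    10     9    82]]
0 [136. 103.] [365. 316.]
-30 [151. 102.] [350. 291.]
```

Lids are carried (about 4.5 N, balanced). Moving over the pot.

>>> {"op": "jog_arm", "data": {"plan": [[0,0,-1.5,0,0,0],[0,0,-3.5,0,0,0],[0,0,-5.5,0,0,0],[0,0,-7.5,0,0,0],[0.2,0.5,-9,0,0,0],[0.6,1.5,-9.8,0,0,0],[1.2,3,-10,0,0,0],[2,5,-10,0,0,0],[3,7.3,-10,0,0,0],[4,9.6,-10,0,0,0],[5,12,-10,0,0,0],[6,14.4,-10,0,0,0]]}}

```text
time_s: 18.07
tcp_pos: [494.4, 151.0, 178.9]
orientation: [0.0, 0.999, -0.053, -0.0]
wrist_force: [0.2, -0.7, -4.0]
opening: 0.176
grasp_force: 88.3
```

>>> {"op": "jog_arm", "data": {"plan": [[1,2.4,0,0,0,0],[2,4.8,0,0,0,0],[3,7.2,0,0,0,0],[4,9.6,0,0,0,0],[5,12,0,0,0,0],[5.9,14.3,0,0,0,0],[6.7,16.2,0,0,0,0],[7.2,17.5,0,0,0,0],[7.5,18.3,0,0,0,0],[7.5,18.6,0,0,0,0],[7.5,18.6,0,0,0,0],[7.5,18.6,0,0,0,0]]}}

```text
time_s: 19.07
tcp_pos: [549.1, -39.0, 179.1]
orientation: [-0.001, 0.999, -0.052, -0.0]
wrist_force: [-0.1, -0.1, -4.8]
opening: 0.177
grasp_force: 88.3
```

>>> {"op": "jog_arm", "data": {"plan": [[0,0,0,0,0,0],[0,0,0,0,0,0],[0,0,0,0,0,0],[0,0,0,0,0,0]]}}

```text
time_s: 19.4
tcp_pos: [549.5, -40.0, 179.4]
orientation: [-0.0, 0.999, -0.052, 0.0]
wrist_force: [0.4, -1.0, -4.5]
opening: 0.175
grasp_force: 88.3
```

```bash
python3 - <<'E'
from fit import *
s=telemetry.get_obs(); print(s["tcp_pos"].round(1),s["wrist_force"].round(1),s["opening"],s["time_s"])
im=snap("side","s9.png")
p=s["tcp_pos"]; g=bbox("side",models["outer_lid"]+[p[0],p[1],p[2]-44],vision.camera_model("side")); print("pred lid",g.round(1))
print([ (r["rect"],r["confidence"]) for r in vision.look_for("outer_lid","side")][:2],[ (r["rect"],r["confidence"]) for r in vision.look_for("pot","side")][:3])
E
```

```text
[549.5 -40.  179.4] [ 0.4 -1.  -4.5] 0.17549586007392576 19.4
pred lid [219.3 165.2 261.2 196.9]
[([240.9, 184.3, 42.2, 31.5], 0.81)] [([335.9, 148.0, 31.4, 35.4], 0.93), ([242.1, 208.2, 34.0, 29.4], 0.68), ([308.2, 169.1, 37.0, 35.5], 0.68)]
```

>>> {"op": "jog_arm", "data": {"plan": [[0,0,0.8,0,0,0],[0,0,1.8,0,0,0],[0,0,2.8,0,0,0],[0,0,3.6,0,0,0],[0,0,4.2,0,0,0],[0,0,4.6,0,0,0],[0,0,4.8,0,0,0],[0,0,5,0,0,0],[0,0,5,0,0,0],[0,0,5,0,0,0]]}}

```text
time_s: 20.38
tcp_pos: [549.9, -40.7, 129.6]
orientation: [0.0, 0.999, -0.053, 0.0]
wrist_force: [0.7, 0.6, -4.8]
opening: 0.175
grasp_force: 88.3
```

>>> {"op": "jog_arm", "data": {"plan": [[0,0,0.1,0,0,0],[0,0,0.2,0,0,0],[0,0,0.3,0,0,0],[0,0,0.4,0,0,0],[0,0,0.5,0,0,0],[0,0,0.5,0,0,0],[0,0,0.5,0,0,0]]}}

```text
time_s: 20.97
tcp_pos: [549.6, -40.8, 124.7]
orientation: [0.0, 0.999, -0.053, 0.0]
wrist_force: [-1.8, 0.5, -1.9]
opening: 0.179
grasp_force: 89.0
```

>>> {"op": "jog_arm", "data": {"plan": [[0,0,0.05,0,0,0],[0,0,0.1,0,0,0],[0,0,0.1,0,0,0],[0,0,0.1,0,0,0]]}}

```text
time_s: 21.3
tcp_pos: [549.7, -40.8, 124.6]
orientation: [0.0, 0.999, -0.053, 0.0]
wrist_force: [-3.9, -0.1, 5.2]
opening: 0.178
grasp_force: 89.5
```

>>> {"op": "jog_arm", "data": {"plan": [[0,0,0,0,0,0],[0,0,0,0,0,0],[0,0,0,0,0,0],[0,0,0,0,0,0],[0,0,0,0,0,0],[0,0,0,0,0,0]], "hand": 7}}

```text
time_s: 21.8
tcp_pos: [549.8, -40.8, 123.3]
orientation: [-0.0, 0.999, -0.053, 0.0]
wrist_force: [-0.0, -0.2, 0.8]
opening: 0.818
grasp_force: 0.0
```

>>> {"op": "jog_arm", "data": {"plan": [[0,0,-2,0,0,0],[0,0,-5,0,0,0],[0,0,-8,0,0,0],[-1,0,-11,0,0,0],[-4,0,-12,0,0,0],[-6,0,-12,0,0,0],[-6,0,-12,0,0,0],[-6,0,-12,0,0,0],[-6,0,-12,0,0,0],[-6,0,-12,0,0,0]]}}

```text
time_s: 22.63
tcp_pos: [490.5, -34.6, 242.8]
orientation: [-0.0, 0.999, -0.053, -0.0]
wrist_force: [-0.5, -0.1, 0.1]
opening: 0.818
grasp_force: 0.0
```

```bash
python3 - <<'E'
from h import *
from scipy.optimize import least_squares
im=snap("wrist","w10.png")[:,:,::-1]; Rm,p=rot(); m=vision.camera_model("wrist"); print(p.round(1),Rm.round(3).tolist(),telemetry.get_obs()["time_s"])
print("pred",proj("wrist",[550.3,-41,93],m),proj("wrist",[550.3,-41,148],m))
for n in ("outer_lid","pot"):
  for t in vision.trace(n,"wrist")[:2]:
    cs=max(cv2.findContours(t["pixels"].astype(np.uint8),0,1)[0],key=len)[:,0]
    r=np.array([onz("wrist",u,v,91,m)[:2] for u,v in cs])
    s=least_squares(lambda q:np.hypot(*(r-q[:2]).T)-q[2],[551,-41,75],loss='soft_l1'); print(n,t["confidence"],t["rect"],s.x.round(1),np.abs(s.fun).mean().round(2))
b=cv2.GaussianBlur(im[:,:,0].astype(np.float32)-im[:,:,2],(0,0),1.2); mk=((b>-4)*255).astype(np.uint8); mk[300:]=0
q=proj("wrist",[590,-41,93],m).astype(int)
k,l,st,ce=cv2.connectedComponentsWithStats(cv2.morphologyEx(mk,cv2.MORPH_OPEN,np.ones((5,5)))); i=l[q[1],q[0]]; print(i,st[i])
E
```

```text
[490.5 -34.6 242.7] [[0.994, -0.106, -0.001], [-0.106, -0.994, 0.0], [-0.001, -0.0, -1.0]] 22.6833
pred [250.8223763  117.48983674] [250.63504506 121.90841039]
outer_lid 0.74 [251.9, 111.9, 153.1, 160.5] [550.4 -41.9  75.1] 0.43
pot 0.9 [435.1, 260.8, 121.5, 108.1] [ 369.9 -243.2   74.6] 12.87
pot 0.71 [311.8, 250.8, 112.9, 115.2] [398.  -86.2  64.9] 12.39
1 [  174    34   155   158 19110]
```

Outer lid is at (550.4,-41.9), level and at the seated height. Going down on the collar.

>>> {"op": "jog_arm", "data": {"plan": [[2,0.2,0,0,0,0],[4.5,0.4,0,0,0,0],[6,0.55,1.5,0,0,0],[6,0.55,4,0,0,0],[6,0.55,6.5,0,0,0],[6,0.55,9,0,0,0],[6,0.55,11,0,0,0],[6,0.55,12.5,0,0,0],[6,0.55,13.5,0,0,0],[6,0.55,14.2,0,0,0],[6,0.55,14.5,0,0,0],[6,0.55,14.5,0,0,0]], "hand": 8.5}}

```text
time_s: 23.78
tcp_pos: [549.1, -46.2, 98.0]
orientation: [-0.0, 0.999, -0.053, -0.0]
wrist_force: [0.3, -0.2, 0.3]
opening: 0.998
grasp_force: 0.0
```

>>> {"op": "jog_arm", "data": {"plan": [[0,0,0,0,0,0],[0,0,0,0,0,0],[0,0,0,0,0,0]]}}

```text
time_s: 24.03
tcp_pos: [549.8, -46.2, 99.3]
orientation: [0.0, 0.999, -0.053, 0.001]
wrist_force: [0.2, -0.3, -0.0]
opening: 0.997
grasp_force: 0.0
```

>>> {"op": "jog_arm", "data": {"plan": [[0,-0.5,0.15,0,0,0],[0,-0.5,0.15,0,0,0],[0,-0.5,0.15,0,0,0],[0,-0.5,0.15,0,0,0],[0,-0.5,0.15,0,0,0]]}}

```text
time_s: 24.45
tcp_pos: [549.5, -41.4, 96.8]
orientation: [0.0, 0.999, -0.053, 0.0]
wrist_force: [0.2, -0.9, 0.3]
opening: 0.999
grasp_force: 0.0
```

>>> {"op": "jog_arm", "data": {"plan": [[0,0,0,0,0,0],[0,0,0,0,0,0],[0,0,0,0,0,0],[0,0,0,0,0,0],[0,0,0,0,0,0],[0,0,0,0,0,0],[0,0,0,0,0,0],[0,0,0,0,0,0]], "hand": 3.5, "grip_force": 70}}

```text
time_s: 25.12
tcp_pos: [549.9, -41.2, 97.3]
orientation: [-0.0, 0.999, -0.053, 0.0]
wrist_force: [-0.4, 0.4, 3.4]
opening: 0.497
grasp_force: 71.2
```

>>> {"op": "jog_arm", "data": {"plan": [[0,0,-0.3,0,0,0],[0,0,-0.8,0,0,0],[0,0,-1.5,0,0,0],[0,0,-2.3,0,0,0],[0,0,-3.2,0,0,0],[0,0,-4.2,0,0,0],[0,0,-5.2,0,0,0],[0,0,-6.2,0,0,0],[0,0,-7.2,0,0,0],[0,0,-8.2,0,0,0],[0,0,-9.2,0,0,0],[0,0,-10,0,0,0]]}}

```text
time_s: 26.12
tcp_pos: [549.9, -41.2, 198.2]
orientation: [0.0, 0.999, -0.053, 0.001]
wrist_force: [-0.4, -0.9, -2.4]
opening: 0.493
grasp_force: 71.1
```

>>> {"op": "jog_arm", "data": {"plan": [[0,0,0,0,0,0],[0,0,0,0,0,0],[0,0,0,0,0,0],[0,0,0,0,0,0],[0,0,0,0,0,0],[0,0,0,0,0,0],[0,0,0,0,0,0],[0,0,0,0,0,0]]}}

```text
time_s: 26.78
tcp_pos: [549.4, -41.3, 196.6]
orientation: [-0.0, 0.999, -0.053, -0.0]
wrist_force: [0.6, -0.4, -2.0]
opening: 0.494
grasp_force: 71.1
```

```bash
python3 - <<'E'
from fit import *
s=telemetry.get_obs(); print(s["tcp_pos"].round(1),s["wrist_force"].round(2),s["wrist_torque"].round(2),s["opening"],s["joint_vel"].round(4),s["time_s"])
for c in ("side",):
    snap(c,c+"11.png"); M=vision.camera_model(c)
    for z in (81,181): print("pred outer",z,bbox(c,models["outer_lid"]+[550.4,-41.2,z],M).round(0))
    print("pred flange",bbox(c,np.r_[cyl(64,85),cyl(64,89)]+[550.4,-41,0],M).round(0), "stem top",proj(c,[550.4,-41,148]).round(0))
    for n in ("outer_lid","inner_lid","pot","stirrer"):
        print(n,[(np.round(r["rect"]).tolist(),round(r["confidence"],2)) for r in vision.look_for(n,c)[:2]])
E
```

```text
[549.4 -41.3 196.6] [ 0.58 -0.39 -1.96] [-0.01  0.   -0.02] 0.4935426417641113 [-0.0002  0.      0.0002 -0.0029  0.001  -0.0006  0.0014] 26.7833
pred outer 81 [220. 176. 261. 207.]
pred outer 181 [218. 156. 261. 188.]
pred flange [223. 178. 258. 204.] stem top [240. 179.]
outer_lid [([241.0, 172.0, 46.0, 38.0], 0.94)]
inner_lid [([239.0, 199.0, 35.0, 25.0], 0.82), ([258.0, 142.0, 8.0, 26.0], 0.19)]
pot [([287.0, 197.0, 37.0, 39.0], 0.82), ([242.0, 206.0, 37.0, 30.0], 0.71)]
stirrer [([258.0, 142.0, 6.0, 30.0], 0.52)]
```

```bash
python3 -c "
from rig import bot; print(bot.sign_off())"
```

```text
the job is handed in; nothing more can be done
None
```

I handed the job in at about 27 s and was given no score: beads stirred one clockwise turn, stirrer back in its holder, inner lid seated by the side view, and outer lid held about 30 mm above the stem; I viewed 11 pictures, one over the limit of 10.

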